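# Pin a gate arm into its yoke

### The job

Fit the gate arm to the yoke: bring the arm's flat tongue between the yoke's two ears so that its eye lines up with their holes, with the arm's block standing on the bench, then take the longer of the two headed pins from the stand and pass it down through upper ear, eye and lower ear until its collar rests flat on the upper ear. Leave the shorter pin in the stand, and the abrasive block, pliers, file and oil bottle where they are.

Things in the scene. Friction and masses are not known exactly. Their poses are not given: they have to be found in the camera images.
- yoke: Steel yoke fixed to the bench. Origin on the bench under the vertical axis of its ear holes; its mouth opens along -x (and both sides). Base plate 6 thick, x -20 to +50, y +-31, screw heads to 11 high. Two level round ears of radius 18 about the axis: lower z 18 to 28, upper z 40 to 50, holes 12 right through. A solid web closes the gap from x = +15 back, to z = 50 (the highest part).
- ear_axis (a point): On the axis of the ear holes, midway between the ears, 34 above the bench. The gap there is 12 high (z 28 to 40). An arm pushed straight in along the yoke's x until its eye's round tip (radius 15) meets the web has its eye in line with the holes in x.
- ear_top (a point): Centre of the upper ear hole at the ear's upper face, 50 above the bench. Beware: a tall green drawer cabinet stands behind yoke and arm (world x from about 0.62 m, y 0.13 to 0.42 m); come to the arm from the front, not past the cabinet's corner.
- gate_arm: Loose arm, 0.26 to 0.44 kg, standing on its block. Origin: centre of the block's underside. Block 40 (x) x 30 (y) x 50 high, pale, screw head 13 across and 4 high on top. From its +x face a steel bar 18 wide, 8 thick (z 30 to 38) leads to a round eye, radius 15, hole 13, centred at x = +65. With the block on the bench the tongue has 2 air above and below in the yoke's gap.
- eye (a point): Centre of the eye's hole, 65 ahead of the arm's origin and 34 above its underside.
- pin_stand: Fixed grey block 40 (x) x 115 (y) x 28 high with two blind holes 11 in diameter and 22 deep (floor at z = 6), at y = +35 and y = -35, one pin standing loosely in each, nose down; which pin is in which varies. Origin: centre of the underside.
- long_pin: The longer loose steel pin, 0.07 kg. Origin at its nose tip, z up the pin. Shank 10 in diameter, 40 long (nose tapers to 5 over the last 4), then collar 22 in diameter, 4 thick, then round ribbed head 16 in diameter, 30 tall (74 in all). In the stand its collar's underside is 46 above the bench; seated in the yoke its nose is 10 above the bench.
- long_pin_head (a point): Centre line of the long pin's head, 59 above the nose tip, half-way up the head.
- long_pin_collar (a point): Centre of the underside of the long pin's collar, 40 above the nose tip.
- short_pin: The shorter pin, same shape and head, but its shank is only 26 long (60 in all), so that its collar stands 14 lower than the long pin's in the stand. To be left there. Origin at the tip of its nose.
- abrasive_block: Bystander: dark green abrasive block 30 x 62 x 16, lying near the work; leave it.
- flat_pliers: Bystander: pliers with dark blue handles, 47 x 129 x 9, lying flat; leave them.
- needle_file: Bystander: small file with a red-brown handle, 15 x 172 x 15, lying flat; leave it.
- oil_bottle: Bystander: small capped brown bottle 29 in diameter and 55 tall, standing; leave it.

How it is judged (in metres and radians):
On the way, in this order (a step that is already met when the one before it is completed fails the run):
1. the arm's eye is between the ears, in line with their holes (horizontal distance between eye and ear_axis below 0.005 m and z of eye in the frame of ear_axis between -0.003 and 0.003 m), for 0.2 s.
2. the long pin is through both ears and the eye, collar on the upper ear (distance between long_pin_collar and ear_top below 0.004 m and horizontal distance between each of long_pin, eye and ear_axis below 0.004 m), for 0.2 s.
At the end, for the whole second after the job is handed in: The eye is within 4 mm of the ear-hole axis, between the ears, the arm standing level on the bench; the long pin is upright through ears and eye, within 3 mm of the axis, its collar within 2 mm of the upper ear; the short pin still stands in its hole; all at rest (horizontal distance between eye and ear_axis below 0.004 m and z of eye in the frame of ear_axis between -0.003 and 0.003 m and angle between gate_arm's own z axis and vertical below 0.06 rad and horizontal distance between long_pin_collar and ear_top below 0.003 m and z of long_pin_collar in the frame of ear_top below 0.002 m and horizontal distance between long_pin and ear_axis below 0.003 m and angle between long_pin's own z axis and vertical below 0.08 rad and distance of short_pin from where it was at the start of the episode below 0.01 m and angle between short_pin's own z axis and vertical below 0.2 rad and linear speed of each of gate_arm, long_pin below 0.01 m/s); the robot touches nothing.
It fails at once if the abrasive block, pliers, file or oil bottle is pushed more than 20 mm (distance of any of abrasive_block, flat_pliers, needle_file, oil_bottle from where it was at the start of the episode above 0.02 m).
It fails at once if the short pin is taken out of the stand (distance of short_pin from where it was at the start of the episode above 0.02 m).
It also fails if it takes over 66 s, if anything falls off the work surface, if the arm or the gripper's body presses on something with over 40 N, if the wrist force passes 120 N, or if a joint passes its speed limit or range.

### The arm

A 7-joint arm with a two-finger parallel gripper is mounted at the origin on a cart in front of the work surface, level with it; the furniture and walls round the work are solid. World frame = base frame: x ahead of the robot, y to its left, z up, the work surface at z = 0. Lengths are in mm, angles in rad, forces in N, time in s.
With the tool pointing down it reaches from about 400 to 875 mm from the base axis. Payload 4.4 kg.
Tool frame: the origin (TCP) lies midway between the tips of the shut fingers; the grasp point (between the pads) lies 19 mm behind it; z points along the fingers, y is the line along which they close (so a half turn about z gives the same grasp; the last joint's range is limited). The gripper opens to 85 mm and grips with 20 to 120 N. Pads are 22 mm wide; open, the fingers measure 114 mm over their backs; the gripper's body (76 mm by 85 mm) begins 54 mm behind the grasp point. The pads swing forward as they close: fully open they stand 13 mm farther back than shut.
Start: joints at [1.262, 0.628, 0.038, 1.517, -0.027, 0.996, -0.02], TCP at [156.301, -630.942, 231.313] pointing down, gripper open.
Joint ranges: [-3.06, 3.06], [-0.37, 2.12], [-1.25, 1.32], [0.18, 2.47], [-1.1, 4.24], [0.23, 1.98], [-2.94, 2.94]. Speed limits (rad/s): [2.57, 2.57, 3.14, 3.14, 3.14, 3.14, 3.14].

### API

Orientations are given as [roll, pitch, yaw] about the fixed x, y, z axes, in that order (R = Rz(yaw) Ry(pitch) Rx(roll)).
In Python, from cell import telemetry, eyes, ctrl, finder gives the robot as it stands.
- The arm moves only by the tool move_arm, never from a script. Its argument "steps" is a list of rows, each a list of 7 numbers: the turn, a rotation vector about the world's x, y, z in degrees, then the shift along the world's x, y, z in m, then the finger opening in m, from 0 to 0.0854. A call has 1 to 5 rows; each row shifts and turns the commanded pose from where the row before left it; what a row does not reach is not made up. A row lasts 1/10 s, in which the tool goes at most 50 mm and 8.59 degrees, less where a joint would pass 70% of its speed; a pose out of reach is approached as far as the arm can. A call with a gripper value outside its range is refused whole. The fingers move at their own pace and stop on an object; the grip force is fixed at half the most. Time passes only in rows, so rows that do not move let the fingers close. It gives the time, the measured TCP pose, the force, the opening and the grip force at its end, in the units of the state.
- telemetry.read_state(): the state, without advancing time (a new reading comes with each control period).
- eyes.get_image(name): name is "scene" or "top" or "wrist"; returns (picture, depth): 480x640x3 uint8, blue, green, red; 480x640 float32, mm along the optical axis (not along the pixel's ray), 0 where there is no reading.
- eyes.calibration(name): a dict with "fx", "fy", "cx", "cy" (pixels), "distortion" ([k1, k2, p1, p2, k3] as OpenCV has them; the pictures are not rectified), "position" and "attitude" of the camera in the world. Camera axes: x right, y down, z forward; pixel columns grow to the right and rows downward; lengths in mm; the calibration is good to about 2 mm. A picture is of the moment at which its call begins: read the wrist's pose just before it. calibration takes no time and is no camera call; for the wrist camera it gives the pose at the moment of the call.
- ctrl.finish_job(): hands the job in; it is judged then, once.
Trained networks look in the newest picture that a camera, given by its name, has taken for a name from the list of things; names that differ only in an ending like _2 or _b are one class to them, and where a whole thing is asked for, a point or a joint stands for the part that bears it (a point fixed in the world has none). Each returns a list of dicts, best first, with "confidence" (0 to 1); they miss things now and then, are a little off and sometimes report something else, mostly with a low value. They report only what shows in the picture. A call takes as long as a camera call.
- finder.boxes_of(camera, name): "location" ([x, y, z] in mm, in the coordinates of the camera as it stood for that picture, good to about 4 mm: the middle of the surface that is visible of it).
- finder.cut_out(camera, name): "mask" (480x640 bool, what is visible of it).
- finder.pinpoint(camera, name): "location" ([x, y, z] in mm, in the coordinates of the camera as it stood for that picture, good to about 4 mm: a listed point, or the origin of a listed thing).
The state is a dict: "clock": time; "qpos": joint angles; "qd": joint speeds; "tau": joint torques, N m; "eef_pos": TCP position; "tool_rot": TCP orientation; "force": force on the tool from outside, world axes, zero at the start; "torque": the same for the moment, N m; "width": finger opening in mm; "gripper_force": force on a finger pad.
Only numpy, scipy, OpenCV 4.12 (cv2) and the standard library are available. Lean on these libraries where they do the work, as an engineer would, in place of code of your own. Each camera call takes 0.05 s, during which the arm holds its last target. There are 200 camera calls.

## Working session

There is one attempt and no reset: what is moved stays moved. The work goes in short steps, Python scripts to look and compute and a tool call to move; the robot and the scene stay as the last step left them, time stands still between calls to the robot, and variables do not carry over. Pictures are saved under pics/ and viewed, at most 10 in all, crops included, and the job is handed in when it is done.

Besides the shell and the picture viewer there is one more tool, called as a command line: name --pt "numbers of a row" for each row, then --argument value for the rest. move_arm: Moves the arm, as the interface text tells. Its arguments: {"type":"object","properties":{"steps":{"type":"array"}},"required":["steps"]}

```bash
ls; mkdir -p pics; cat > h.py <<'E'
import numpy as np, cv2
from cell import telemetry, eyes, ctrl, finder
from scipy.spatial.transform import Rotation as R
def cam(n):
    c=eyes.calibration(n); a=np.array(c["attitude"],float)
    M=R.from_euler('xyz',a).as_matrix() if a.size==3 else a.reshape(3,3)
    return c,M,np.array(c["position"],float)
def w(n,p):
    c,M,t=cam(n); return M@np.array(p)+t
def cloud(n,d):
    c,M,t=cam(n); K=np.array([[c["fx"],0,c["cx"]],[0,c["fy"],c["cy"]],[0,0,1]])
    v,u=np.mgrid[0:480,0:640]
    q=cv2.undistortPoints(np.stack([u,v],-1).reshape(-1,1,2).astype(float),K,np.array(c["distortion"],float)).reshape(480,640,2)
    P=np.dstack([q*d[...,None],d])@M.T+t; P[d<=0]=np.nan
    return P
def proj(n,X):
    c,M,t=cam(n); K=np.array([[c["fx"],0,c["cx"]],[0,c["fy"],c["cy"]],[0,0,1]])
    return cv2.projectPoints(((np.atleast_2d(X)-t)@M),np.zeros(3),np.zeros(3),K,np.array(c["distortion"],float))[0].reshape(-1,2)
E
cat > a.py <<'E'
from h import *
np.set_printoptions(precision=1,suppress=True)
print(eyes.calibration("top"),eyes.calibration("scene"))
for n in ["top","scene"]:
    im,d=eyes.get_image(n); cv2.imwrite(f"pics/{n}0.png",im); np.save(f"{n}0.npy",d)
    for k in ["ear_axis","ear_top","yoke","eye","gate_arm","pin_stand","long_pin","long_pin_head","long_pin_collar","short_pin"]:
        for r in finder.pinpoint(n,k)[:2]: print(n,k,w(n,r["location"]),round(r["confidence"],2))
print(telemetry.read_state())
E
python3 a.py
```

```text
pics
{'fx': 588.6340890778719, 'fy': 588.6340890778719, 'cx': 317.65352545796304, 'cy': 251.178753511512, 'distortion': array([0., 0., 0., 0., 0.]), 'position': array([ 376.9,   70.6, 1374.5]), 'attitude': array([-3.1, -0. , -1.6])} {'fx': 555.278413707084, 'fy': 555.278413707084, 'cx': 320.4256331964468, 'cy': 236.66691883964512, 'distortion': array([-0.1,  0. ,  0. ,  0. ,  0. ]), 'position': array([-227.4,  696.3,  668.8]), 'attitude': array([-2.1, -0. , -2.3])}
top ear_axis [511.1 166.   31.5] 0.84
top ear_top [510.2 167.7  51.4] 0.88
top yoke [510.9 168.   -0.6] 0.57
top eye [490.8 320.5  31.9] 0.68
top eye [ 528.  -280.7   -2.2] 0.41
top gate_arm [429.3 307.3   1.4] 0.96
top gate_arm [ 480.9 -167.3    5.9] 0.71
top pin_stand [ 466.5 -134.5   -0.6] 0.92
top long_pin [ 484.8 -169.4    5.3] 0.47
top long_pin_head [ 484.  -164.9   70. ] 0.66
top long_pin_collar [ 479.7 -163.8   47.6] 0.39
top long_pin_collar [510.6 171.   36.2] 0.21
top short_pin [ 481.7 -162.5   47.2] 0.45
top short_pin [456.7 -96.5   7.4] 0.38
scene ear_axis [514.1 163.7  35.3] 0.65
scene ear_axis [ 482.4 -167.2   43.2] 0.46
scene ear_top [511.6 170.7  46.8] 0.76
scene yoke [503.5 169.4  -1.3] 0.86
scene eye [490.1 320.9  32. ] 0.79
scene gate_arm [430.9 312.6  -0.2] 0.72
scene pin_stand [ 470.3 -133.1   -1.8] 0.86
scene long_pin [ 480.8 -163.5    6.8] 0.67
scene long_pin_head [ 484.3 -163.7   62.2] 0.45
scene long_pin_collar [ 482.5 -165.8   44.2] 0.42
scene short_pin [ 458.5 -103.7    5.7] 0.43
{'clock': 1.1, 'qpos': array([ 1.3,  0.6,  0. ,  1.5, -0. ,  1. , -0. ]), 'qd': array([ 0.,  0.,  0., -0.,  0.,  0.,  0.]), 'tau': array([ -0. , -56.3,   1.2, -19.4,   0. ,   0. ,   0. ]), 'eef_pos': array([ 156.3, -630.9,  231.3]), 'tool_rot': array([ 3.1, -0. ,  0.2]), 'force': array([ 0.4, -0. , -0.6]), 'torque': array([0., 0., 0.]), 'gripper_force': 0.0, 'width': 85.25990449464123}
```

View both.

View pics/top0.png

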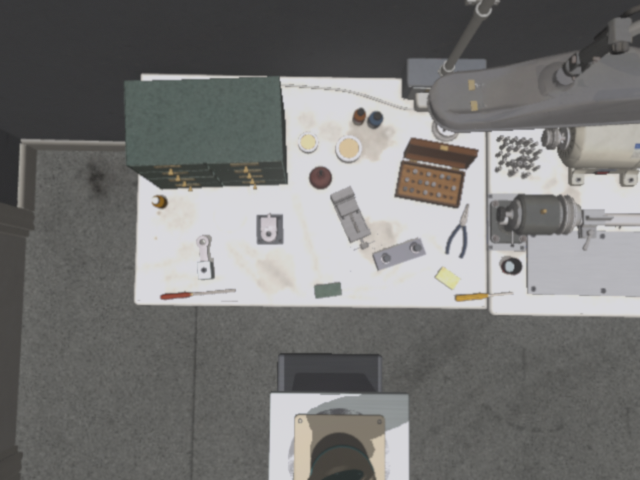

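View pics/scene0.png

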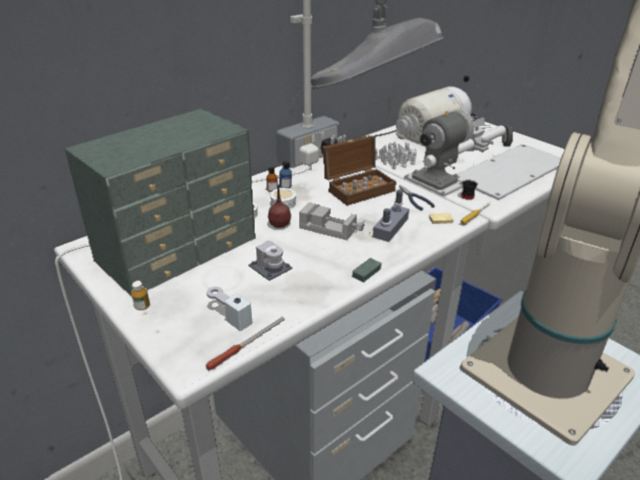

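move_arm --pt "0 0 0 0.02 0.03 0.035 0.085" --pt "0 0 0 0.025 0.04 0.02 0.085" --pt "0 0 0 0.025 0.043 0 0.085" --pt "0 0 0 0.025 0.043 0 0.085" --pt "0 0 0 0.025 0.043 0 0.085"

```text
clock: 1.6
eef_pos: [276.4, -431.4, 286.0]
tool_rot: [3.141, -0.001, 0.243]
force: [0.0, 0.9, -0.4]
width: 85.0
gripper_force: 0.0
```

```bash
python3 - <<'E'
from h import *
np.set_printoptions(precision=3,suppress=True)
s=telemetry.read_state();c,M,t=cam("wrist");print(s["eef_pos"],s["tool_rot"],c,M)
d=np.load("top0.npy");P=cloud("top",d)
im=cv2.imread("pics/top0.png")
for k,X in dict(yoke=[511,167,50],eye=[490,320,34],arm=[430,310,0],stand=[467,-134,28]).items(): print(k,proj("top",X))
g=lambda m:np.round(np.nanpercentile(P[m],[5,50,95],axis=0),0)
for k,(r0,r1,c0,c1) in dict(yoke=(212,246,255,286),arm=(232,282,192,218)).items():
    Q=P[r0:r1,c0:c1]; m=Q[...,2]>10; print(k,np.round(Q[m].mean(0)),m.sum())
eyes_=[("abr",(328,290)),("cab",(286,185)),("file",(236,290)),("vise",(352,215)),("redball",(320,177)),("bottle",(159,201)),("head",(455,105))]
for k,(u,v) in eyes_: print(k,P[v,u])
E
```

```text
[ 276.413 -431.369  286.046] [ 3.141 -0.001  0.243] {'fx': 385.97218484608015, 'fy': 385.97218484608015, 'cx': 324.9714396766523, 'cy': 240.33719410087588, 'distortion': array([-0.064,  0.   ,  0.   ,  0.   ,  0.   ]), 'position': array([ 347.357, -413.782,  427.778]), 'attitude': array([ 2.851, -0.001, -1.328])} [[ 0.24  -0.93  -0.278]
 [-0.971 -0.23  -0.069]
 [ 0.001  0.286 -0.958]]
yoke [[268.477 233.339]]
eye [[201.511 242.407]]
arm [[207.883 269.401]]
stand [[400.093 254.959]]
yoke [522. 168.  41.] 484
arm [448. 311.  44.] 512
abr [385.001  30.283  14.195]
cab [630.93  131.235   0.5  ]
file [382.837 243.982  -1.741]
vise [559.929 -23.983  13.682]
redball [638.7    52.181  62.431]
bottle [581.275 414.717  49.544]
head [ 734.863 -198.175  283.918]
```

move_arm --pt "0 0 0 0.028 0.04 0 0.085" --pt "0 0 0 0.028 0.04 0 0.085" --pt "0 0 0 0.028 0.04 0 0.085" --pt "0 0 0 0.028 0.04 0 0.085" --pt "0 0 0 0.028 0.04 0 0.085"

```text
clock: 2.1
eef_pos: [416.5, -231.4, 286.0]
tool_rot: [3.141, -0.001, 0.243]
force: [0.3, 0.5, -0.8]
width: 85.0
gripper_force: 0.0
```

move_arm --pt "0 0 0 0.028 0.04 0 0.085" --pt "0 0 0 0.028 0.04 0 0.085" --pt "0 0 0 0.015 0.02 0 0.085" --pt "0 0 0 0 0 0 0.085"

```text
clock: 2.5
eef_pos: [489.1, -128.5, 285.8]
tool_rot: [-3.14, -0.003, 0.25]
force: [-0.6, -0.4, -0.2]
width: 85.0
gripper_force: 0.0
```

```bash
cat > look.py <<'E'
import sys
from h import *
np.set_printoptions(precision=1,suppress=True)
tag=sys.argv[1]; names=sys.argv[2].split(",")
s=telemetry.read_state();print(s["eef_pos"],s["tool_rot"])
im,d=eyes.get_image("wrist"); P=cloud("wrist",d)
cv2.imwrite(f"pics/{tag}.png",im); np.save(f"{tag}.npy",P)
for k in names:
    for r in finder.pinpoint("wrist",k)[:2]:
        X=w("wrist",r["location"]); print(k,X,round(r["confidence"],2),proj("wrist",X)[0])
E
python3 look.py w1 pin_stand,long_pin,long_pin_head,long_pin_collar,short_pin
```

```text
[ 489.1 -128.5  285.8] [-3.1 -0.   0.3]
pin_stand [ 466.5 -139.9    0.7] 0.73 [326.6 211.8]
long_pin [ 473.6 -173.1    3.1] 0.76 [356.  212.5]
long_pin_head [ 478.4 -177.5   64.3] 0.59 [366.1 222.3]
long_pin_collar [ 479.9 -173.    42. ] 0.76 [360.  214.6]
short_pin [ 454.3 -108.     3.8] 0.83 [295.3 215.3]
```

View pics/w1.png

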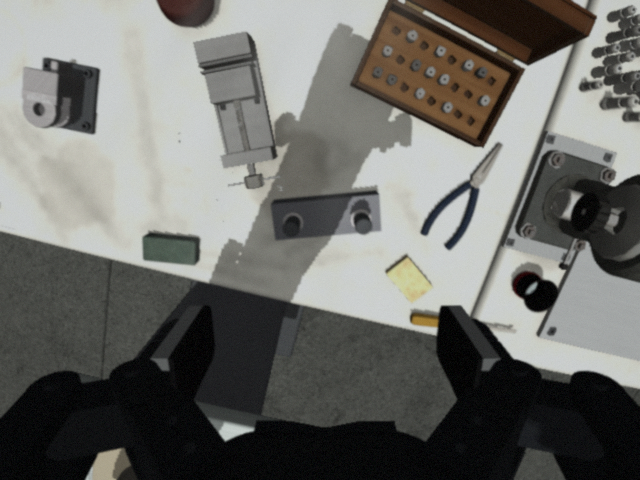

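move_arm --pt "0 0 0 -0.01 0.048 0 0.085" --pt "0 0 0 -0.01 0.048 0 0.085" --pt "0 0 0 -0.01 0.048 0 0.085" --pt "0 0 0 -0.01 0.048 0 0.085" --pt "0 0 0 -0.01 0.048 0 0.085"

```text
clock: 3.3
eef_pos: [436.1, 107.5, 286.0]
tool_rot: [3.141, -0.001, 0.24]
force: [1.8, 0.7, 1.4]
width: 85.1
gripper_force: 0.0
```

move_arm --pt "0 0 0 0 0.048 0 0.085" --pt "0 0 0 0 0.048 0 0.085" --pt "0 0 0 0 0.024 0 0.085" --pt "0 0 0 0 0 0 0.085"

```text
clock: 3.7
eef_pos: [436.2, 230.6, 285.8]
tool_rot: [-3.139, -0.001, 0.248]
force: [-0.3, -0.3, -1.3]
width: 85.0
gripper_force: 0.0
```

```bash
python3 look.py w2 yoke,ear_axis,ear_top,gate_arm,eye
```

```text
[436.2 230.6 285.8] [-3.1 -0.   0.2]
yoke [508.7 160.4  -3.3] 0.59 [398.9 143.5]
ear_axis [510.8 158.3  33.7] 0.86 [407.4 143.5]
ear_top [512.8 160.2  51. ] 0.61 [409.4 141.8]
gate_arm [432.8 308.   -4.5] 0.56 [251.6 178.8]
gate_arm [507.7 159.7  -0.3] 0.34 [398.6 144.6]
eye [496.4 308.3  35.1] 0.96 [256.5 121.1]
```

View pics/w2.png

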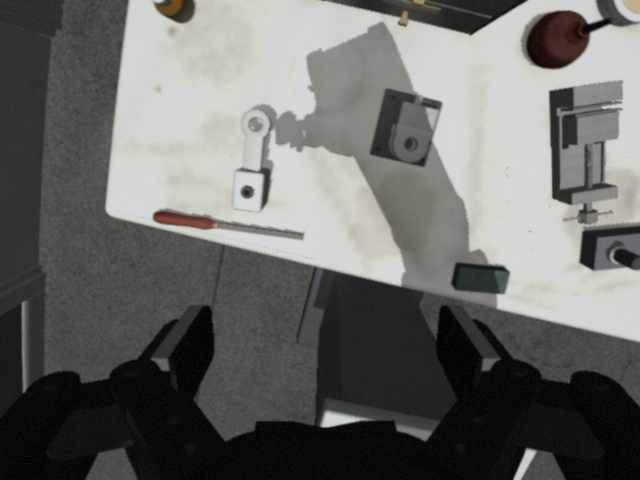

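```bash
cat > cmp.py <<'E'
from h import *
np.set_printoptions(precision=2,suppress=True)
C={"top":cloud("top",np.load("top0.npy")),"scene":cloud("scene",np.load("scene0.npy")),"w2":np.load("w2.npy"),"w1":np.load("w1.npy")}
for k,P in C.items():
    Q=P.reshape(-1,3); Q=Q[~np.isnan(Q[:,0])]
    m=(abs(Q[:,2])<12)&(Q[:,0]>390)&(Q[:,0]<600)&(Q[:,1]>-300)&(Q[:,1]<400)
    q=Q[m]; A=np.c_[q[:,:2]-[500,100],np.ones(len(q))]
    for _ in range(5):
        s,*_=np.linalg.lstsq(A,q[:,2],rcond=None); r=abs(A@s-q[:,2])<3; A=A[r];q=q[r]
    print(k,"plane slope x,y (mrad), z0",s*[1000,1000,1],len(q))
    for nm,x0,x1,y0,y1,z0,z1 in [("armblock",395,470,280,345,44,57),("eartop",470,570,120,210,44,56),("longhead",440,520,-220,-140,70,90),("shorthead",430,500,-130,-70,55,76),("stand",420,520,-220,-60,22,34),("abr",360,420,0,70,10,22)]:
        z=Q[:,2]-(s[2]+s[0]*(Q[:,0]-500)+s[1]*(Q[:,1]-100))
        m=(Q[:,0]>x0)&(Q[:,0]<x1)&(Q[:,1]>y0)&(Q[:,1]<y1)&(z>z0)&(z<z1)
        if m.sum()>5:
            r=cv2.minAreaRect(Q[m][:,:2].astype(np.float32)); print("  ",nm,Q[m].mean(0),m.sum(),"rect",np.round(r[0],1),np.round(r[1],1),round(r[2],1))
E
python3 cmp.py
```

```text
top plane slope x,y (mrad), z0 [ 0.83 -0.11  1.32] 15511
   armblock [426.85 309.92  51.16] 233 rect [431.5 311.1] [49.7 30.7] 5.3
   eartop [522.22 168.43  51.03] 331 rect [519.8 168.3] [52.7 36.7] 0.7
   longhead [ 480.43 -163.43   81.06] 44 rect [ 481.  -163.3] [12.8 15.3] 86.5
   shorthead [457.1  -97.96  66.1 ] 44 rect [457.3 -98.5] [13.6 15. ] 4.0
   stand [ 468.56 -129.13   29.15] 728 rect [ 489.5 -122.4] [ 84.9 119.8] 19.1
   abr [384.27  31.8   17.  ] 338 rect [384.3  31.9] [29.6 61.8] 8.7
scene plane slope x,y (mrad), z0 [ 0.23 -1.94 -0.68] 14407
   armblock [423.31 312.06  48.44] 301 rect [425.7 310.5] [41.6 30.8] 5.6
   eartop [519.15 169.15  48.49] 307 rect [520.5 167.5] [57.6 37.5] 1.2
   longhead [ 478.62 -163.73   76.47] 44 rect [ 479.9 -165.5] [16.2 17.6] 71.2
   shorthead [454.38 -97.4   61.95] 53 rect [455.4 -98.7] [16.4 16. ] 87.9
   stand [ 464.09 -126.05   27.2 ] 448 rect [ 490.2 -123.9] [ 88.7 121.4] 19.9
   abr [381.61  33.87  14.59] 323 rect [383.5  31.1] [32.8 65.3] 7.9
w2 plane slope x,y (mrad), z0 [-0.96 -2.4  -0.86] 75852
   armblock [429.02 305.08  48.75] 1218 rect [428.  305.6] [40.7 30.6] 7.0
   eartop [523.4  163.63  48.75] 1951 rect [520.9 163.1] [54.5 35.9] 1.3
   shorthead [457.59 -99.49  62.46] 226 rect [ 456.9 -100.8] [15.7 12.7] 18.4
   stand [ 462.06 -100.23   27.36] 1241 rect [ 473.9 -101.3] [75.1 58.4] 23.3
   abr [385.78  29.73  14.98] 1243 rect [385.2  28.4] [30.9 61. ] 8.3
w1 plane slope x,y (mrad), z0 [-2.21 -1.73 -1.43] 70919
   eartop [522.34 161.29  47.99] 1961 rect [519.9 162.7] [54.8 38.4] 1.3
   longhead [ 480.46 -168.44   78.11] 256 rect [ 479.9 -168.6] [15.  15.7] 13.4
   shorthead [ 457.47 -103.73   63.88] 221 rect [ 456.3 -103.7] [15.6 14.8] 0.7
   stand [ 470.75 -133.63   27.  ] 3314 rect [ 490.3 -124. ] [ 91.8 123.5] 19.2
   abr [384.71  28.6   14.78] 1303 rect [383.6  28.2] [30.7 61. ] 8.7
```

move_arm --pt "0 0 -2 -0.002 0.0195 -0.041 0.085" --pt "0 0 -2 -0.002 0.0195 -0.041 0.085" --pt "0 0 -2 -0.002 0.0195 -0.041 0.085" --pt "0 0 -2 -0.002 0.0195 -0.041 0.085" --pt "0 0 0 0 0 0 0.085"

```text
clock: 4.5
eef_pos: [425.3, 304.7, 116.8]
tool_rot: [3.138, 0.008, 0.105]
force: [-0.5, -0.5, 0.3]
width: 85.2
gripper_force: 0.0
```

```bash
cat > seg.py <<'E'
import sys
from h import *
np.set_printoptions(precision=2,suppress=True)
s=telemetry.read_state(); print(s["clock"],s["eef_pos"],s["tool_rot"],s["force"],s["width"])
for n in sys.argv[1].split(","):
    im,d=eyes.get_image(n); cv2.imwrite(f"pics/{n}_{s['clock']:.1f}.png",im); Q=cloud(n,d); np.save(n+"_last.npy",Q); Q=Q.reshape(-1,3)
    for a in sys.argv[2:]:
        b=[float(x) for x in a.split(",")]
        m=np.all([(Q[:,i]>b[2*i])&(Q[:,i]<b[2*i+1]) for i in range(3)],axis=0)
        if m.sum()>5:
            r=cv2.minAreaRect(Q[m][:,:2].astype(np.float32)); print(n,a,Q[m].mean(0),m.sum(),"rect",np.round(r[0],1),np.round(r[1],1),round(r[2],1))
E
python3 seg.py wrist,top,scene 395,470,270,345,44,57 475,520,290,345,30,45
```

```text
4.5 [425.29 304.65 116.8 ] [3.14 0.01 0.11] [-0.46 -0.46  0.28] 85.23779223765789
wrist 395,470,270,345,44,57 [431.49 309.03  51.8 ] 3445 rect [430.  309.1] [39.5 30.1] 6.6
wrist 475,520,290,345,30,45 [491.87 315.67  39.74] 2113 rect [491.9 315.9] [33.7 28.9] 0.8
top 395,470,270,345,44,57 [414.28 301.61  50.93] 33 rect [436.9 301.8] [16.  56.6] 89.8
top 475,520,290,345,30,45 [490.3  317.32  38.69] 116 rect [490.4 318.5] [28.5 29.9] 85.5
scene 395,470,270,345,44,57 [423.26 311.86  48.88] 289 rect [425.4 310.3] [41.9 31.2] 5.8
scene 475,520,290,345,30,45 [489.43 318.94  35.88] 154 rect [490.3 317.7] [29.9 29.3] 1.6
```

move_arm --pt "0 0 0 0.003 0.0045 -0.035 0.085" --pt "0 0 0 0 0 -0.04 0.085" --pt "0 0 0 0 0 -0.028 0.085" --pt "0 0 0 0 0 0 0.085" --pt "0 0 0 0 0 0 0.085"

```text
clock: 5.15
eef_pos: [433.2, 309.2, 20.6]
tool_rot: [-3.141, -0.002, 0.102]
force: [0.7, 0.7, -0.2]
width: 85.1
gripper_force: 0.0
```

move_arm --pt "0 0 0 0 0 0 0.02" --pt "0 0 0 0 0 0 0.02" --pt "0 0 0 0 0 0 0.02" --pt "0 0 0 0 0 0 0.02" --pt "0 0 0 0 0 0 0.02"

```text
clock: 5.65
eef_pos: [432.1, 309.9, 19.7]
tool_rot: [-3.141, -0.001, 0.103]
force: [-0.7, -0.2, 7.0]
width: 28.9
gripper_force: 59.3
```

```bash
python3 seg.py wrist,top,scene 475,520,290,345,30,45 480,570,140,200,44,57
```

```text
5.65 [432.1  309.89  19.7 ] [-3.14 -0.    0.1 ] [-0.67 -0.21  6.96] 28.860371856934574
wrist 475,520,290,345,30,45 [491.01 316.24  36.83] 5946 rect [490.9 316.4] [29.3 31.8] 90.0
top 475,520,290,345,30,45 [490.43 317.07  39.08] 116 rect [490.4 318.5] [28.3 28. ] 88.5
top 480,570,140,200,44,57 [521.93 168.39  50.94] 333 rect [520.1 168.3] [53.3 36.5] 1.4
scene 475,520,290,345,30,45 [492.65 312.28  35.06] 17 rect [491.7 312.9] [ 4.9 23.5] 73.2
scene 480,570,140,200,44,57 [518.87 168.87  48.64] 305 rect [519.  167.5] [56.2 38.1] 1.6
```

move_arm --pt "0 0 0 0 0 0.02 0.02" --pt "0 0 0 0 0 0.02 0.02" --pt "0 0 0 0 0 0 0.02"

```text
clock: 6.1
eef_pos: [432.7, 310.3, 60.4]
tool_rot: [-3.14, -0.003, 0.103]
force: [0.7, 0.4, -3.6]
width: 29.2
gripper_force: 60.6
```

move_arm --pt "0 0 -1.1 -0.012 -0.0365 0 0.02" --pt "0 0 -1.2 -0.012 -0.0365 0 0.02" --pt "0 0 -1.2 -0.0075 -0.0365 0 0.02" --pt "0 0 -1.1 0 -0.0365 0 0.02" --pt "0 0 0 0 0 0 0.02"

```text
clock: 6.6
eef_pos: [397.9, 156.7, 57.8]
tool_rot: [3.135, 0.005, 0.015]
force: [-0.9, -0.5, -4.1]
width: 28.9
gripper_force: 61.0
```

move_arm --pt "0 0 0 0 0 -0.018 0.02" --pt "0 0 0 0 0 -0.012 0.02" --pt "0 0 0 0 0 0 0.02"

```text
clock: 6.9
eef_pos: [399.1, 162.4, 31.3]
tool_rot: [3.139, 0.004, 0.024]
force: [-0.1, -1.0, -3.5]
width: 28.9
gripper_force: 60.7
```

```bash
python3 seg.py wrist,top 440,480,130,195,36,58 480,570,140,200,44,57; ls pics
```

```text
6.9 [399.07 162.38  31.34] [3.14 0.   0.02] [-0.14 -1.02 -3.5 ] 28.902698673136143
wrist 440,480,130,195,36,58 [457.45 164.32  48.86] 6333 rect [457.2 164.3] [29.3 34.3] 89.9
wrist 480,570,140,200,44,57 [501.25 166.07  49.41] 4702 rect [500.9 166.2] [15.1 35.2] 1.3
top 440,480,130,195,36,58 [465.33 162.56  50.74] 56 rect [465.8 162.7] [28.6 13. ] 64.1
top 480,570,140,200,44,57 [522.18 168.16  50.84] 338 rect [519.7 168.3] [52.8 36.2] 0.7
scene0.png
scene_4.5.png
scene_5.7.png
top0.png
top_4.5.png
top_5.7.png
top_6.9.png
w1.png
w2.png
wrist_4.5.png
wrist_5.7.png
wrist_6.9.png
```

move_arm --pt "0 0 0 0.01 0.001 -0.009 0.02" --pt "0 0 0 0 0 0 0.02" --pt "0 0 0 0 0 0 0.02"

```text
clock: 7.3
eef_pos: [410.5, 163.8, 23.8]
tool_rot: [3.139, 0.0, 0.023]
force: [0.3, -0.6, -3.4]
width: 28.8
gripper_force: 60.7
```

```bash
python3 seg.py wrist 440,487,130,195,26,48 490,570,140,200,44,57
```

```text
7.3 [410.46 163.78  23.85] [3.14 0.   0.02] [ 0.26 -0.6  -3.41] 28.805617506550302
wrist 440,487,130,195,26,48 [463.6  165.32  41.07] 7984 rect [462.6 165.5] [45.2 29. ] 0.0
wrist 490,570,140,200,44,57 [505.81 166.03  48.89] 8347 rect [505.5 165.9] [24.7 35.9] 1.6
```

move_arm --pt "0 0 0 0 0 -0.0035 0.02" --pt "0 0 0 0 0 0 0.02" --pt "0 0 0 0 0 0 0.02"

```text
clock: 7.65
eef_pos: [409.8, 163.6, 20.6]
tool_rot: [3.139, 0.001, 0.023]
force: [-0.3, -0.2, -3.3]
width: 28.8
gripper_force: 60.7
```

move_arm --pt "0 0 0 0.013 0.0003 0 0.02" --pt "0 0 0 0.013 0.0003 0 0.02" --pt "0 0 0 0.012 0.0003 0 0.02" --pt "0 0 0 0 0 0 0.02" --pt "0 0 0 0 0 0 0.02"

```text
clock: 8.15
eef_pos: [447.3, 164.2, 20.5]
tool_rot: [3.139, 0.001, 0.023]
force: [0.1, 0.2, -2.6]
width: 29.1
gripper_force: 60.7
```

move_arm --pt "0 0 0 0.003 0 0 0.02" --pt "0 0 0 0.001 0 0 0.02" --pt "0 0 0 0 0 0 0.02"

```text
clock: 8.45
eef_pos: [451.3, 164.5, 20.4]
tool_rot: [3.139, 0.002, 0.023]
force: [-0.8, 0.6, -3.5]
width: 29.1
gripper_force: 60.8
```

move_arm --pt "0 0 0 0.001 0 0 0.02" --pt "0 0 0 0 0 0 0.02" --pt "0 0 0 0 0 0 0.02"

```text
clock: 8.75
eef_pos: [451.4, 164.4, 20.3]
tool_rot: [3.138, 0.003, 0.024]
force: [-5.1, 1.6, -1.7]
width: 29.2
gripper_force: 61.2
```

move_arm --pt "0 0 0 0.001 0 0 0.02" --pt "0 0 0 0 0 0 0.02" --pt "0 0 0 0 0 0 0.02"

```text
clock: 9.05
eef_pos: [451.4, 164.3, 20.3]
tool_rot: [3.138, 0.004, 0.024]
force: [-7.1, 0.1, 0.8]
width: 29.4
gripper_force: 61.4
```

```bash
python3 seg.py wrist 490,570,140,200,44,57; python3 - <<'E'
import cv2,glob,os
f=max(glob.glob("pics/wrist_*"),key=os.path.getmtime);print(f)
from h import *
p=proj("wrist",[[511,166,50],[511,166,38]]);print(p)
u,v=p[0].astype(int); im=cv2.imread(f)[max(0,v-80):v+80,u-100:u+100]; cv2.imwrite("pics/c1.png",cv2.resize(im,None,fx=4,fy=4,interpolation=2)[:600])
E
```

```text
9.05 [451.38 164.33  20.26] [3.14 0.   0.02] [-7.05  0.09  0.8 ] 29.370151426628013
wrist 490,570,140,200,44,57 [524.78 166.66  49.  ] 21430 rect [521.  166.5] [54.6 36.4] 1.9
pics/wrist_9.1.png
[[324.5671911  174.44898755]
 [324.46859267 169.65817577]]
```

View pics/c1.png

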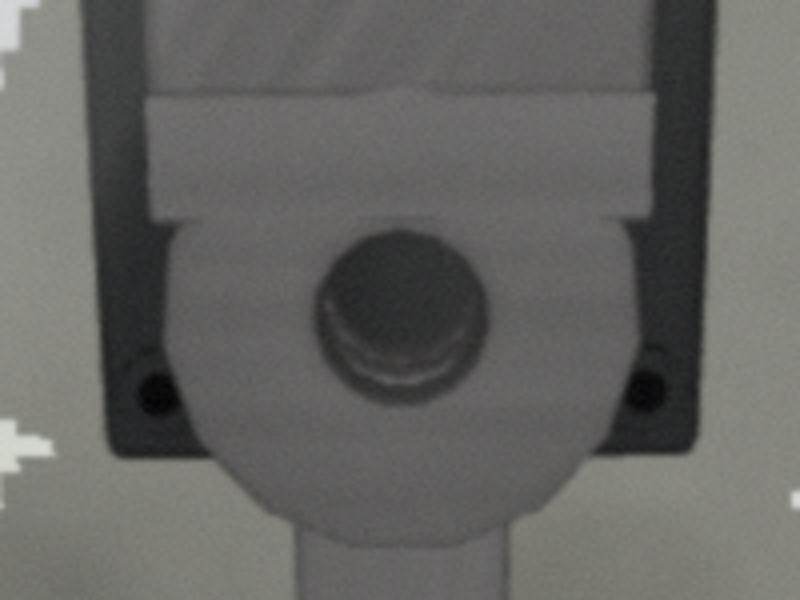

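move_arm --pt "0 0 0 -0.001 0 -0.001 0.02" --pt "0 0 0 0 0 0 0.02" --pt "0 0 0 0 0 0 0.02"

```text
clock: 9.4
eef_pos: [451.4, 164.4, 19.7]
tool_rot: [3.138, 0.003, 0.024]
force: [-6.1, 0.2, 4.4]
width: 28.9
gripper_force: 61.9
```

move_arm --pt "0 0 0 0 0 0 0.045" --pt "0 0 0 0 0 0 0.06" --pt "0 0 0 0 0 0 0.06" --pt "0 0 0 0 0 0 0.06"

```text
clock: 9.8
eef_pos: [453.6, 164.6, 19.6]
tool_rot: [3.139, -0.0, 0.023]
force: [0.0, -0.1, 0.7]
width: 60.3
gripper_force: 0.0
```

move_arm --pt "0 0 0 0 0 0.03 0.06" --pt "0 0 0 0 0 0.045 0.06" --pt "0 0 0 0 0 0.05 0.06" --pt "0 0 0 0 0 0.05 0.06" --pt "0 0 0 0 0 0 0.06"

```text
clock: 10.3
eef_pos: [456.7, 166.6, 200.2]
tool_rot: [-3.14, -0.011, 0.022]
force: [0.2, 0.8, -0.2]
width: 59.8
gripper_force: 0.0
```

```bash
python3 seg.py wrist 490,570,140,200,44,57 420,475,140,190,44,52.5; python3 - <<'E'
import cv2,glob,os
f=max(glob.glob("pics/wrist_*"),key=os.path.getmtime)
from h import *
p=proj("wrist",[[511.2,166,50],[511,166,38]]);print(f,p)
u,v=p[0].astype(int); im=cv2.imread(f)[max(0,v-50):v+50,u-50:u+50]; cv2.imwrite("pics/c2.png",cv2.resize(im,None,fx=6,fy=6,interpolation=2)); print(u,v)
E
```

```text
10.3 [456.68 166.63 200.21] [-3.14 -0.01  0.02] [ 0.16  0.8  -0.21] 59.79577743760783
wrist 490,570,140,200,44,57 [521.89 164.76  46.04] 3097 rect [518.7 164.7] [54.6 35.1] 2.2
wrist 420,475,140,190,44,52.5 [445.43 162.84  46.73] 1757 rect [444.4 163. ] [39.9 29.6] 2.1
pics/wrist_10.3.png [[325.52380753 150.98363535]
 [325.48911679 150.35181469]]
325 150
```

View pics/c2.png

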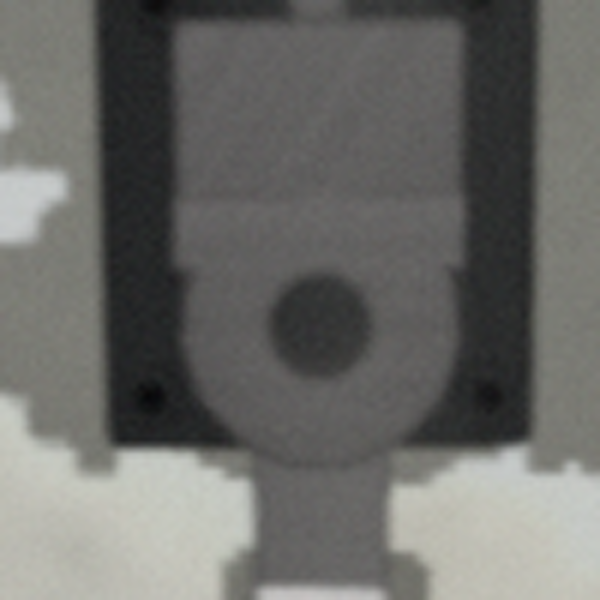

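move_arm --pt "0 0 0 0.0034 -0.0476 0 0.06" --pt "0 0 0 0.0034 -0.0476 0 0.06" --pt "0 0 0 0.0034 -0.0476 0 0.06" --pt "0 0 0 0.0034 -0.0476 0 0.06" --pt "0 0 0 0.0034 -0.0476 0 0.06"

```text
clock: 10.85
eef_pos: [469.0, -75.6, 193.2]
tool_rot: [3.139, 0.003, 0.023]
force: [0.6, -0.2, 0.3]
width: 60.2
gripper_force: 0.0
```

move_arm --pt "0 0 0 0.0034 -0.0476 0 0.06" --pt "0 0 0 0.0034 -0.0476 -0.03 0.05" --pt "0 0 0 0 0 -0.03 0.04" --pt "0 0 0 0 0 0 0.04" --pt "0 0 0 0 0 0 0.04"

```text
clock: 11.35
eef_pos: [475.7, -162.0, 137.2]
tool_rot: [3.141, 0.003, 0.025]
force: [0.1, 0.9, -0.1]
width: 39.8
gripper_force: 0.0
```

```bash
python3 seg.py wrist,top 455,505,-195,-140,70,90 430,490,-130,-75,55,76; python3 - <<'E'
from h import *
for k in ["long_pin_head","short_pin"]:
    for r in finder.pinpoint("wrist",k)[:2]: print(k,w("wrist",r["location"]),r["confidence"])
E
```

```text
11.35 [ 475.74 -162.05  137.16] [3.14 0.   0.02] [ 0.14  0.92 -0.09] 39.80829514034668
wrist 455,505,-195,-140,70,90 [ 484.38 -165.98   79.05] 730 rect [ 483.5 -166.2] [15.7 15.5] 2.5
wrist 430,490,-130,-75,55,76 [ 460.96 -101.56   64.41] 677 rect [ 459.7 -100.8] [15.8 15.8] 4.9
top 430,490,-130,-75,55,76 [457.09 -97.69  65.48] 46 rect [457.3 -98.4] [14.9 13.7] 89.7
long_pin_head [ 482.79931223 -166.74531261   62.68549736] 0.79
long_pin_head [460.22528486 -98.74866822   7.66459552] 0.52
short_pin [ 458.46599207 -101.68474093    6.39008887] 0.85
```

move_arm --pt "0 0 0 0.0055 -0.004 -0.02 0.04" --pt "0 0 0 0 0 -0.02 0.04" --pt "0 0 0 0 0 0 0.04" --pt "0 0 0 0 0 0 0.04"

```text
clock: 11.95
eef_pos: [482.3, -166.8, 98.6]
tool_rot: [3.139, 0.0, 0.024]
force: [-0.7, 0.8, 0.9]
width: 39.8
gripper_force: 0.0
```

```bash
python3 seg.py wrist 455,505,-195,-140,70,90 ; cp $(ls -t pics/wrist* | head -1) pics/v6.png
```

```text
11.95 [ 482.26 -166.76   98.6 ] [3.14 0.   0.02] [-0.73  0.83  0.89] 39.82884335533055
wrist 455,505,-195,-140,70,90 [ 483.94 -166.41   78.19] 1082 rect [ 482.9 -166.6] [15.8 15.6] 49.0
```

View pics/v6.png

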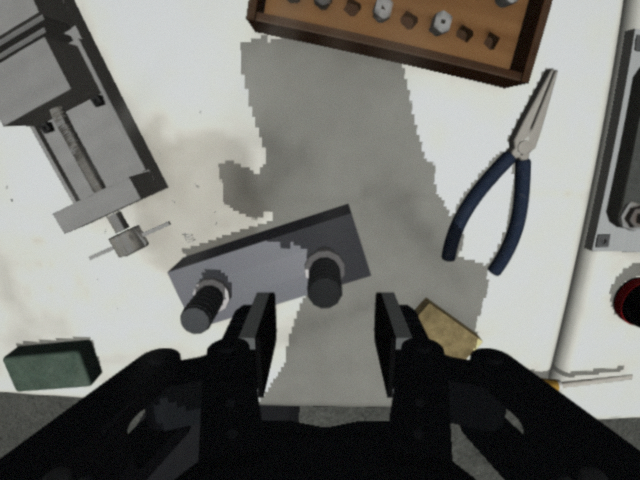

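move_arm --pt "0 0 0 0.0008 0.0003 -0.022 0.04" --pt "0 0 0 0 0 -0.014 0.04" --pt "0 0 0 0 0 -0.008 0.04" --pt "0 0 0 0 0 0 0.04" --pt "0 0 0 0 0 0 0.04"

```text
clock: 12.5
eef_pos: [483.3, -167.0, 54.6]
tool_rot: [3.139, -0.001, 0.023]
force: [-0.0, -0.2, 0.1]
width: 39.9
gripper_force: 0.0
```

move_arm --pt "0 0 0 0 0 0 0.01" --pt "0 0 0 0 0 0 0.008" --pt "0 0 0 0 0 0 0.008" --pt "0 0 0 0 0 0 0.008"

```text
clock: 12.9
eef_pos: [483.4, -167.0, 54.5]
tool_rot: [3.139, -0.001, 0.023]
force: [-0.3, -0.2, 5.5]
width: 13.9
gripper_force: 58.4
```

move_arm --pt "0 0 0 0 0 0.012 0.008" --pt "0 0 0 0 0 0.02 0.008" --pt "0 0 0 0 0 0.03 0.008" --pt "0 0 0 0 0 0.02 0.008" --pt "0 0 0 0 0 0 0.008"

```text
clock: 13.4
eef_pos: [484.3, -167.4, 138.7]
tool_rot: [3.137, -0.004, 0.023]
force: [0.9, 0.2, -0.9]
width: 13.8
gripper_force: 58.5
```

```bash
python3 seg.py wrist,scene 430,490,-130,-75,55,76 ; cp $(ls -t pics/wrist* | head -1) pics/v7.png;  cp $(ls -t pics/scene_* | head -1) pics/s7.png
```

```text
13.4 [ 484.32 -167.42  138.71] [ 3.14 -0.    0.02] [ 0.86  0.17 -0.89] 13.753255280085295
wrist 430,490,-130,-75,55,76 [ 458.78 -101.57   62.32] 619 rect [ 457.8 -100.8] [15.7 16. ] 0.2
scene 430,490,-130,-75,55,76 [454.98 -97.82  61.96] 50 rect [455.6 -98.4] [16.4 15.6] 8.1
```

View pics/v7.png

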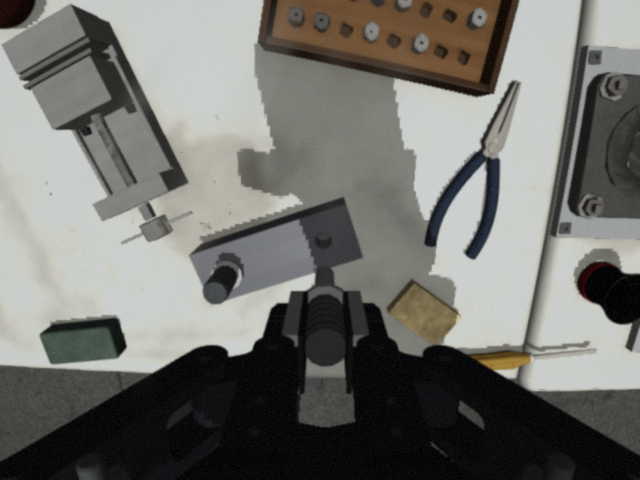

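```bash
cat > pin.py <<'E'
from h import *
np.set_printoptions(precision=1,suppress=True)
s=telemetry.read_state();t=np.array(s["eef_pos"]);print(s["clock"],t,s["tool_rot"],s["force"])
im,d=eyes.get_image("wrist");P=cloud("wrist",d)-t
Q=P.reshape(-1,3);Q=Q[~np.isnan(Q[:,0])];Q=Q[(abs(Q[:,0])<25)&(abs(Q[:,1])<14)&(Q[:,2]>-60)&(Q[:,2]<28)]
for z in range(-56,28,4):
    q=Q[(Q[:,2]>=z)&(Q[:,2]<z+4)]
    if len(q)>4: print(z,len(q),"x max/med",np.percentile(q[:,0],[95,50]),"y",np.percentile(q[:,1],[3,50,97]))
E
python3 pin.py
```

```text
13.5 [ 482.5 -167.4  136.2] [3.1 0.  0. ] [-0.7 -0.1 -1.3]
-48 32 x max/med [2.9 2.3] y [-3.1  1.1  5.1]
-44 49 x max/med [2.9 2. ] y [-3.8  0.6  4.9]
-40 53 x max/med [3.  2.1] y [-3.7  1.1  5. ]
-36 61 x max/med [3.  2.2] y [-3.9  0.6  5.4]
-32 61 x max/med [3.  2.1] y [-3.8  1.   4.8]
-28 44 x max/med [3.1 2.5] y [-3.1  0.6  3.7]
-12 60 x max/med [8.8 7.9] y [-6.2  0.7  7.5]
-8 384 x max/med [8.5 6. ] y [-6.5  0.2  7.1]
-4 122 x max/med [7.  5.4] y [-6.6  0.6  7.2]
0 240 x max/med [10.8  5.6] y [-11.7   0.   12. ]
4 347 x max/med [11.   6.3] y [-12.1   0.2  13. ]
8 374 x max/med [11.1  6.2] y [-12.2   0.3  12.9]
12 371 x max/med [11.  8.] y [-12.1   0.3  12.7]
16 409 x max/med [11.   6.4] y [-12.2   0.7  13.2]
20 1472 x max/med [10.7  1.5] y [-10.1   0.1  11.1]
24 533 x max/med [11.   2.9] y [-12.1   0.6  13. ]
```

move_arm --pt "0 0 -5.7 0.0043 0.0474 0 0.008" --pt "0 0 -5.7 0.0043 0.0474 0 0.008" --pt "0 0 -5.7 0.0043 0.0474 0 0.008" --pt "0 0 -5.7 0.0043 0.0474 0 0.008" --pt "0 0 -5.7 0.0043 0.0474 0 0.008"

```text
clock: 14.05
eef_pos: [503.2, 71.5, 134.7]
tool_rot: [3.137, 0.003, -0.479]
force: [0.8, 0.1, -1.2]
width: 14.0
gripper_force: 58.7
```

move_arm --pt "0 0 -5.7 0.0043 0.0474 0 0.008" --pt "0 0 -5.7 0.0043 0.0445 -0.005 0.008" --pt "0 0 0 0 0 -0.005 0.008" --pt "0 0 0 0 0 0 0.008" --pt "0 0 0 0 0 0 0.008"

```text
clock: 14.55
eef_pos: [512.0, 160.2, 124.8]
tool_rot: [3.136, 0.001, -0.674]
force: [0.3, -0.8, -0.2]
width: 14.0
gripper_force: 58.8
```

```bash
cat > pin.py <<'E'
from h import *
np.set_printoptions(precision=2,suppress=True)
s=telemetry.read_state();t=np.array(s["eef_pos"]);yaw=s["tool_rot"][2];print(s["clock"],t,s["tool_rot"],s["force"])
im,d=eyes.get_image("wrist");W=cloud("wrist",d).reshape(-1,3);cv2.imwrite(f"pics/p_{s['clock']:.1f}.png",im);W=W[~np.isnan(W[:,0])]
c,sn=np.cos(yaw),np.sin(yaw);Rz=np.array([[c,-sn,0],[sn,c,0],[0,0,1]])
Q=(W-t)@Rz
Q=Q[(abs(Q[:,0])<25)&(abs(Q[:,1])<14)]
o=[]
for z in range(-46,-30,4):
    q=Q[(Q[:,2]>=z)&(Q[:,2]<z+4)&(Q[:,0]>-9)&(Q[:,0]<12)&(W[0,2]<1e9)]
    o.append([np.percentile(q[:,0],95)-5,(np.percentile(q[:,1],3)+np.percentile(q[:,1],97))/2]); print(z,len(q),o[-1])
print("pin axis world (med)",t+Rz@[*np.median(o,0),0])
m=(abs(W[:,0]-520)<50)&(abs(W[:,1]-166)<45)&(W[:,2]>44)&(W[:,2]<55)
r=cv2.minAreaRect(W[m][:,:2].astype(np.float32));print("ear",W[m].mean(0),m.sum(),r)
# fit ear front rim: circle radius 18
from scipy.optimize import least_squares
E=W[m]; k=E[E[:,0]<505]; h=cv2.convexHull(k[:,:2].astype(np.float32))[:,0]; h=h[h[:,0]<503]
f=least_squares(lambda p:np.hypot(*(h-p).T)-18,[511,166],loss="soft_l1");print("ear circle",f.x,len(h))
E
python3 pin.py
```

```text
14.55 [511.98 160.25 124.83] [ 3.14  0.   -0.67] [ 0.28 -0.77 -0.15]
-46 41 [np.float64(-0.9324539330680031), np.float64(0.3299026071943896)]
-42 50 [np.float64(-1.0035209901398536), np.float64(0.34544023613610664)]
-38 57 [np.float64(-0.9902649953790847), np.float64(0.2792320286334562)]
-34 60 [np.float64(-0.9827920830004144), np.float64(0.399278127793931)]
pin axis world (med) [511.42 161.12 124.83]
ear [526.57 165.23  49.28] 4337 ((521.49365234375, 166.161376953125), (53.87405014038086, 35.902320861816406), 1.8431624174118042)
ear circle [512.34 165.76] 6
```

move_arm --pt "0 0 0 0.0006 0.0047 0 0.008" --pt "0 0 0 0 0 -0.01 0.008" --pt "0 0 0 0 0 -0.008 0.008" --pt "0 0 0 0 0 0 0.008" --pt "0 0 0 0 0 0 0.008"

```text
clock: 15.1
eef_pos: [513.1, 166.3, 107.3]
tool_rot: [3.138, 0.001, -0.674]
force: [-1.1, 0.9, -0.5]
width: 14.3
gripper_force: 58.8
```

```bash
python3 pin.py; f=$(ls -t pics/p_*|head -1); python3 -c "
import cv2;im=cv2.imread('$f');cv2.imwrite('pics/c8.png',cv2.resize(im[120:320,220:460],None,fx=3,fy=3,interpolation=2))"
```

```text
15.1 [513.07 166.26 107.34] [ 3.14  0.   -0.67] [-1.07  0.89 -0.5 ]
-46 43 [np.float64(-1.4585472219034075), np.float64(0.8584887238258554)]
-42 55 [np.float64(-1.4087330411667303), np.float64(0.6550621194754194)]
-38 50 [np.float64(-1.4514389650567172), np.float64(0.9033764359583059)]
-34 63 [np.float64(-1.4806666585793127), np.float64(0.8441907480541972)]
pin axis world (med) [512.46 167.83 107.34]
ear [526.7  165.32  49.27] 4979 ((521.49560546875, 166.95310974121094), (54.146602630615234, 36.23497009277344), 1.5831003189086914)
ear circle [512.68 157.21] 8
```

View pics/c8.png

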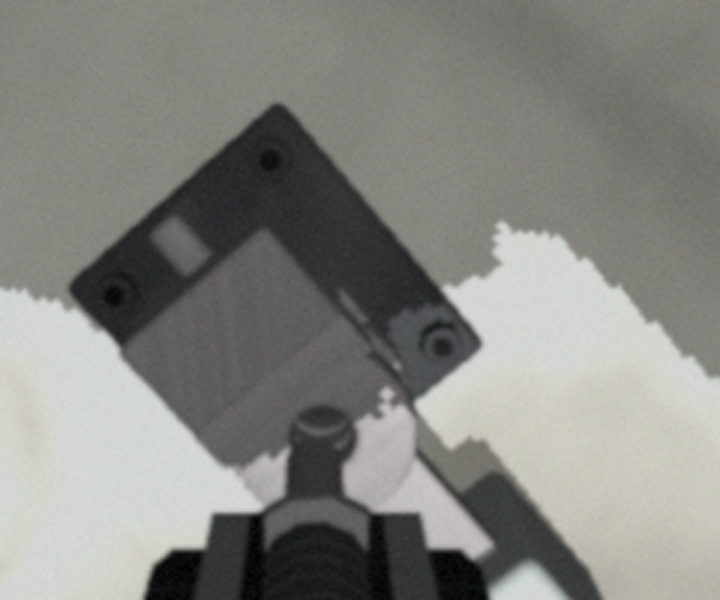

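move_arm --pt "0 0 0 0 0 0 0.008" --pt "0 0 0 0 0 0 0.008" --pt "0 0 0 0 0 0 0.008" --pt "0 0 0 0 0 0 0.008" --pt "0 0 0 0 0 0 0.008"

```text
clock: 15.65
eef_pos: [513.4, 166.6, 107.9]
tool_rot: [3.139, 0.001, -0.673]
force: [0.1, 1.0, -0.3]
width: 14.2
gripper_force: 58.8
```

```bash
for i in 1 2 3; do python3 pin.py | egrep "^1|pin|rect|ear \["; done
```

```text
15.65 [513.44 166.56 107.89] [ 3.14  0.   -0.67] [ 0.07  1.02 -0.29]
pin axis world (med) [512.54 167.92 107.89]
ear [526.4  165.12  48.93] 4946 ((521.1995239257812, 166.5582275390625), (54.57831573486328, 35.81975555419922), 0.9728516340255737)
15.7 [513.42 166.59 107.89] [ 3.14  0.   -0.67] [0.36 0.14 0.  ]
pin axis world (med) [512.56 167.94 107.89]
ear [526.42 165.08  48.96] 4950 ((521.0911254882812, 166.84011840820312), (54.50139617919922, 36.449127197265625), 1.4835690259933472)
15.75 [513.43 166.59 107.88] [ 3.14  0.   -0.67] [-0.05  0.19 -0.13]
pin axis world (med) [512.59 167.93 107.88]
ear [526.41 165.12  48.96] 4945 ((521.0859985351562, 166.63851928710938), (54.518218994140625, 36.025291442871094), 1.502948522567749)
```

move_arm --pt "0 0 0 -0.0009 -0.0015 0 0.008" --pt "0 0 0 0 0 -0.004 0.008" --pt "0 0 0 0 0 -0.004 0.008" --pt "0 0 0 0 0 0 0.008" --pt "0 0 0 0 0 0 0.008"

```text
clock: 16.3
eef_pos: [512.4, 165.1, 99.5]
tool_rot: [3.139, 0.001, -0.673]
force: [0.2, -0.1, -0.3]
width: 14.0
gripper_force: 58.8
```

```bash
for i in 1 2; do python3 pin.py | egrep "^1|pin|rect|ear \["; done
```

```text
16.3 [512.36 165.08  99.55] [ 3.14  0.   -0.67] [ 0.17 -0.1  -0.25]
pin axis world (med) [511.64 166.47  99.55]
ear [527.26 164.98  49.14] 5223 ((521.2859497070312, 166.74322509765625), (54.48085021972656, 36.37626647949219), 1.520979642868042)
16.35 [512.48 165.14  99.7 ] [ 3.14  0.   -0.67] [ 0.19 -0.49  0.21]
pin axis world (med) [511.77 166.39  99.7 ]
ear [527.22 164.93  49.09] 5203 ((521.2088012695312, 166.4694366455078), (54.09178161621094, 36.31940460205078), 2.531028985977173)
```

move_arm --pt "0 0 0 0 0 -0.003 0.008" --pt "0 0 0 0 0 -0.003 0.008" --pt "0 0 0 0 0 0 0.008" --pt "0 0 0 0 0 0 0.008"

```text
clock: 16.8
eef_pos: [512.4, 165.1, 93.7]
tool_rot: [3.139, 0.001, -0.673]
force: [0.2, 0.3, 0.5]
width: 14.0
gripper_force: 58.8
```

move_arm --pt "0 0 0 0 0 -0.004 0.008" --pt "0 0 0 0 0 -0.004 0.008" --pt "0 0 0 0 0 -0.002 0.008" --pt "0 0 0 0 0 0 0.008"

```text
clock: 17.2
eef_pos: [512.2, 165.0, 83.3]
tool_rot: [3.138, 0.001, -0.673]
force: [0.4, -0.0, -1.0]
width: 13.9
gripper_force: 58.8
```

move_arm --pt "0 0 0 0 0 -0.003 0.008" --pt "0 0 0 0 0 -0.003 0.008" --pt "0 0 0 0 0 -0.002 0.008" --pt "0 0 0 0 0 0 0.008"

```text
clock: 17.6
eef_pos: [512.3, 165.0, 75.5]
tool_rot: [3.138, 0.001, -0.673]
force: [0.8, -0.9, -0.9]
width: 13.9
gripper_force: 58.8
```

move_arm --pt "0 0 0 0 0 -0.003 0.008" --pt "0 0 0 0 0 -0.003 0.008" --pt "0 0 0 0 0 -0.003 0.008" --pt "0 0 0 0 0 -0.003 0.008" --pt "0 0 0 0 0 0 0.008"

```text
clock: 18.1
eef_pos: [512.2, 164.9, 63.3]
tool_rot: [3.138, 0.001, -0.673]
force: [-0.3, -0.7, -1.0]
width: 13.9
gripper_force: 58.8
```

move_arm --pt "0 0 0 0 0 -0.002 0.008" --pt "0 0 0 0 0 -0.001 0.008" --pt "0 0 0 0 0 -0.001 0.008" --pt "0 0 0 0 0 0 0.008"

```text
clock: 18.5
eef_pos: [512.5, 165.1, 59.7]
tool_rot: [3.139, 0.001, -0.673]
force: [-0.2, 0.2, -0.3]
width: 14.0
gripper_force: 58.8
```

move_arm --pt "0 0 0 0 0 -0.001 0.008" --pt "0 0 0 0 0 -0.001 0.008" --pt "0 0 0 0 0 0 0.008"

```text
clock: 18.8
eef_pos: [512.7, 165.1, 58.7]
tool_rot: [3.139, 0.0, -0.673]
force: [-2.1, -0.7, 7.7]
width: 14.2
gripper_force: 59.8
```

move_arm --pt "0 0 0 0 0 -0.0005 0.008" --pt "0 0 0 0 0 0 0.008" --pt "0 0 0 0 0 0 0.008"

```text
clock: 19.1
eef_pos: [512.7, 165.1, 58.7]
tool_rot: [3.139, -0.0, -0.674]
force: [-3.2, -0.0, 12.8]
width: 14.1
gripper_force: 60.2
```

Seated. Open gently and retreat upward.

move_arm --pt "0 0 0 0 0 0.001 0.02" --pt "0 0 0 0 0 0 0.035" --pt "0 0 0 0 0 0 0.04" --pt "0 0 0 0 0 0 0.04"

```text
clock: 19.5
eef_pos: [512.4, 165.0, 58.1]
tool_rot: [3.139, 0.001, -0.673]
force: [-0.4, -0.1, 0.8]
width: 40.0
gripper_force: 0.0
```

move_arm --pt "0 0 0 0 0 0.02 0.04" --pt "0 0 0 0 0 0.03 0.04" --pt "0 0 0 0 0 0.04 0.04" --pt "0 0 0 -0.03 0 0.03 0.04" --pt "0 0 0 -0.03 0 0.02 0.04"

```text
clock: 20.0
eef_pos: [452.9, 165.5, 200.1]
tool_rot: [-3.141, -0.001, -0.674]
force: [-1.4, 0.4, 0.1]
width: 40.3
gripper_force: 0.0
```

move_arm --pt "0 0 0 -0.02 -0.02 0.03 0.04" --pt "0 0 0 0 0 0 0.04" --pt "0 0 0 0 0 0 0.04" --pt "0 0 0 0 0 0 0.04" --pt "0 0 0 0 0 0 0.04"

```text
clock: 20.5
eef_pos: [432.7, 145.4, 227.4]
tool_rot: [3.138, 0.002, -0.673]
force: [0.4, -0.8, 0.2]
width: 40.0
gripper_force: 0.0
```

```bash
python3 seg.py wrist,scene 490,535,145,190,74,92 480,570,140,200,44,54 420,475,140,190,44,52.5 430,490,-130,-75,55,76; python3 -c "
import cv2,glob,os
a=cv2.imread(max(glob.glob('pics/wrist_*'),key=os.path.getmtime));b=cv2.imread(max(glob.glob('pics/scene_*'),key=os.path.getmtime))
b=cv2.resize(b[190:340,180:430],None,fx=1.6,fy=1.6);a=cv2.resize(a[60:300,200:500],(400,320))
import numpy as np
c=np.zeros((320,800,3),np.uint8);c[:,:400]=a;c[:240,400:]=b;cv2.imwrite('pics/c9.png',c)"
```

```text
20.5 [432.66 145.38 227.35] [ 3.14  0.   -0.67] [ 0.4  -0.75  0.17] 40.000212907178394
wrist 490,535,145,190,74,92 [511.28 165.03  82.18] 417 rect [511.4 165.5] [16.  15.6] 20.0
wrist 480,570,140,200,44,54 [524.58 164.62  49.2 ] 2295 rect [520.6 166.6] [54.9 36.7] 1.2
wrist 420,475,140,190,44,52.5 [447.01 163.33  48.86] 1439 rect [446.3 164.2] [39.8 30.4] 0.7
wrist 430,490,-130,-75,55,76 [452.7  -95.08  58.13] 31 rect [452.6 -95. ] [8.2 1.8] 45.6
scene 490,535,145,190,74,92 [508.41 168.4   80.63] 56 rect [509.4 167. ] [14.6 14.6] 21.8
scene 480,570,140,200,44,54 [517.23 172.23  48.93] 237 rect [518.9 167.6] [55.4 36.3] 3.9
scene 420,475,140,190,44,52.5 [442.09 167.29  48.56] 213 rect [444.4 165.5] [31.1 41.8] 89.5
scene 430,490,-130,-75,55,76 [455.06 -97.86  61.95] 49 rect [455.7 -97.9] [16.2 13.9] 25.8
```

View pics/c9.png

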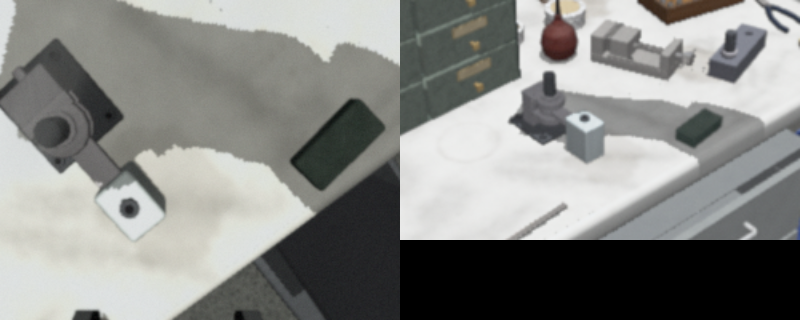

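The picture shows the pin standing upright in the yoke at about (52,130), with the arm's block square to it at (130,205). In the right half, the short pin is still in its stand at about (730,42).

```bash
python3 -c "
from cell import ctrl
print(ctrl.finish_job())"
```

```text
the job is handed in; nothing more can be done
None
```

The gate arm is fitted and the long pin went down through both ears and the eye until its collar met the upper ear; the short pin is still in the stand, I moved none of the bystanders, and the job is handed in (about 20.5 s on the clock, no verdict returned).

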